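# Prop the chiller flap open and take out the specimen jar

### The arm

A 6-joint arm with a two-finger parallel gripper is mounted at the origin on the work surface. World frame = base frame: x ahead of the robot, y to its left, z up, the work surface at z = 0. Lengths are in m, angles in rad, forces in N, time in s.
With the tool pointing down it reaches from about 0.275 to 0.875 m from the base axis. Payload 12.5 kg.
Tool frame: the origin (TCP) lies midway between the tips of the shut fingers; the grasp point (between the pads) lies 19 mm behind it; z points along the fingers, y is the line along which they close (so a half turn about z gives the same grasp; the last joint's range is limited). The gripper opens to 85 mm and grips with 20 to 120 N. Pads are 22 mm wide; open, the fingers measure 114 mm over their backs; the gripper's body (76 mm by 85 mm) begins 54 mm behind the grasp point. The pads swing forward as they close: fully open they stand 13 mm farther back than shut.
Start: joints at [-0.085, 0.351, 1.652, -0, 1.139, -0.085], TCP at [0.55, 0, 0.231] pointing down, gripper open.
Joint ranges: [-2.75, 2.75], [-0.79, 2.1], [0.01, 2.65], [-1.57, 4.71], [0.07, 3.14], [-2.87, 2.87]. Speed limits (rad/s): [2.22, 2.22, 2.79, 3.14, 3.14, 3.14].

### API

Orientations are given as [roll, pitch, yaw] about the fixed x, y, z axes, in that order (R = Rz(yaw) Ry(pitch) Rx(roll)).
In Python, from cell import env, capture, camera_model, order gives the robot as it stands.
- The arm moves only by the shell command python3 -m crank 'ROWS' [OPENING] [FORCE]. ROWS is JSON, a list of rows, each a list of 6 numbers: the shift along the tool's x, y, z in m, then the turn, a rotation vector about the tool's x, y, z in rad. In form: [[dx, dy, dz, ax, ay, az], ...]. A call has 1 to 10 rows; each row is the pose to reach, as a shift and turn from the pose commanded when the call began, along the tool's axes at that moment; what a row does not reach only later rows make up. A row lasts 1/12 s, in which the tool goes at most 41.7 mm and 7.16 degrees, less where a joint would pass 70% of its speed; a pose out of reach is approached as far as the arm can. A call with a gripper value outside its range is refused whole. OPENING is the finger opening in m, from 0 to 0.0854, set as the call begins (- or left out, the last holds). The fingers move at their own pace and stop on an object; FORCE is the grip in N (left out, the last holds). Time passes only in rows, so rows that repeat a pose let the fingers close. It gives the time, the measured TCP pose, the force, the opening and the grip force at its end, in the units of the state.
- env.get_state(): the state, without advancing time (a new reading comes with each control period).
- capture(name): name is "scene" or "side" or "wrist"; returns the picture (400x640x3 uint8, red, green, blue); there is no depth.
- camera_model(name): a dict with "fx", "fy", "cx", "cy" (pixels), "dist_coeffs" ([k1, k2, p1, p2, k3] as OpenCV has them; the pictures are not rectified), "rvec" (rotation vector, rad) and "tvec" (3), from world to camera coordinates, as OpenCV has them. Camera axes: x right, y down, z forward; pixel columns grow to the right and rows downward; lengths in m; the calibration is good to about 2 mm. A picture is of the moment at which its call begins: read the wrist's pose just before it. camera_model takes no time and is no camera call; for the wrist camera it gives the pose at the moment of the call.
- order.sign_off(): hands the job in; it is judged then, once.
The state is a dict: "t": time; "joints": joint angles; "joint_velocities": joint speeds; "joint_efforts": joint torques, N m; "tool_pos": TCP position; "ee_rot": TCP orientation; "wrist_force": force on the tool from outside, world axes, zero at the start; "moment": the same for the moment, N m; "opening": finger opening in m; "gripper_force": force on a finger pad.
Only numpy, scipy, OpenCV 4.12 (cv2) and the standard library are available. Lean on these libraries where they do the work, as an engineer would, in place of code of your own. Each camera call takes 0.05 s, during which the arm holds its last target. There are 200 camera calls.

### The job

Raise the clear flap of the blue bench chiller fully and leave it open, then swing its steel prop stay all the way up and over to the flap. Only then lift the squat, wide-capped jar out of the well and set it down gently, upright, in the shallow white tray. Leave the slim bottle standing in the well.

Things in the scene. Friction and masses are not known exactly. Their poses are not given: they have to be found in the camera images.
- chiller: Fixed bench chiller, a low blue tub with white top, 90 mm high. Origin: on the bench under the well's middle; x points from its front (near the robot) to the flap's hinge, y along the hinge, z up. Tub: x -130 to 120, y -190 to 130 mm. Open well in it: x -100 to 80, y -100 to 100 mm, floor 12 mm above the bench, rim 90 mm. A clear flap covers the well.
- flap (a joint): Angle (rad) of the clear flap, 220 mm wide, 200 long, 10 thick. Hinge line: along the chiller's y at x 90, z 95 mm. 0 shut (flat, free edge to the front), grows as the free edge rises, 1.40 fully open at its stop, 10 degrees short of upright. Stiff hinge: it stays where it is left; about 4 N at the post moves it. Starts shut or up to 0.2 ajar.
- stay (a joint): Angle (rad) of the steel prop stay beside the flap. Pivot line: along the chiller's y at x 30, z 120 mm; the bar lies at y -155 mm. 0 stowed (level, free end to the front), grows as the end rises and swings over to the hinge side, 1.813 fully set at its stop, notch at the open flap's side pin. It stays where it is left; about 2 N at its end moves it. Starts at 0 to 0.2.
- flap_grip (a point): Grip point on the white upright post near the flap's free edge; post 20 mm wide along the hinge, 14 thick, 43 tall. The point is on its axis, 25 mm above the flap's upper face, 18 below the post's end. Flap shut: 165 mm in front of the hinge line, 35 above it, at chiller y 0; it turns with the flap. Axes: the flap's, y along the hinge, z out of the upper face.
- stay_grip (a point): Grip point on the stay, a straight steel bar 12 mm wide along the pivot line, 10 thick, 180 long: 165 mm from its pivot line, 15 from its free end. Stowed, it overhangs the tub's front edge, 30 mm above the level of the tub's top. It turns with the stay; y along the pivot line.
- jar_mid (a point): Centre (half-way up) of the wanted jar: squat, clear with a wide white cap, 66 mm tall, cap 50 mm across and 20 mm high (the top 20 mm), body 44 mm across, 0.08 to 0.17 kg. It stands upright in the well, its cap's top 12 mm below the well's rim. z is its upright axis.
- bottle_mid (a point): Centre (half-way up) of the slim bottle that stays in the well: clear with a white cap, 70 mm tall, 29 mm across. It stands about 90 mm from the jar, along the hinge direction, on either side of it.
- tray_mid (a point): Centre of the inner floor of the fixed, empty white tray on the bench to the left of the chiller: 160 x 160 mm outside, 150 x 150 mm inside, walls 18 mm high; this floor is 5 mm above the bench.
Mind the look-alikes: they are no part of the job. Of the things shaped like the part that bears tray_mid, the white one is meant.

How it is judged:
By the outcome, as a careful person would: the job done as asked, in the order asked, and still so for the second after the job is handed in, with the robot touching nothing.
It also fails if it takes over 61 s, if anything falls off the work surface, if the arm or the gripper's body presses on something with over 40 N, if the wrist force passes 120 N, or if a joint passes its speed limit or range.

## Working session

There is one attempt and no reset: what is moved stays moved. The work goes in short steps, Python scripts to look and compute and a shell command to move; the robot and the scene stay as the last step left them, time stands still between calls to the robot, and variables do not carry over. Pictures are saved under pics/ and viewed, at most 10 in all, crops included, and the job is handed in when it is done.

```bash
ls; mkdir -p pics
python3 - <<'E'
from cell import env,capture,camera_model
import cv2
for n in("scene","side","wrist"):
    m=camera_model(n);print(n,{k:[round(float(x),4) for x in __import__('numpy').ravel(v)] for k,v in m.items()})
    cv2.imwrite(f"pics/{n}0.png",capture(n)[...,::-1])
a=[cv2.imread(f"pics/{n}0.png") for n in("scene","side")]
import numpy as np
print(env.get_state())
E
```

```text
pics
scene {'fx': [504.8922], 'fy': [504.8922], 'cx': [317.5301], 'cy': [199.7607], 'dist_coeffs': [-0.0332, 0.0, 0.0, 0.0, 0.0], 'rvec': [2.0987, 0.7969, -0.3957], 'tvec': [-0.5913, -0.0843, 1.485]}
side {'fx': [379.2453], 'fy': [379.2453], 'cx': [323.0813], 'cy': [198.1511], 'dist_coeffs': [-0.0647, 0.0, 0.0, 0.0, 0.0], 'rvec': [0.7763, -2.4461, 1.3079], 'tvec': [0.6268, 0.2361, 0.7995]}
wrist {'fx': [292.1502], 'fy': [292.1502], 'cx': [323.4247], 'cy': [200.4302], 'dist_coeffs': [-0.0525, 0.0, 0.0, 0.0, 0.0], 'rvec': [-2.8517, -0.0009, 0.0019], 'tvec': [-0.5491, -0.0375, 0.3794]}
{'t': 0.15, 'joints': array([-8.45843136e-02,  3.51084965e-01,  1.65227226e+00, -2.66240673e-05,
        1.13912383e+00, -8.46041477e-02]), 'joint_velocities': array([-3.04468981e-04,  2.38105306e-04, -1.00656932e-03, -3.61997648e-04,
       -2.06912497e-05, -1.35876855e-03]), 'joint_efforts': array([ 7.13946501e-04, -5.06248283e+01, -2.91500723e+01, -2.80964593e-05,
        3.35960038e-03, -3.10250061e-05]), 'tool_pos': array([5.49740105e-01, 4.98097751e-05, 2.30898997e-01]), 'ee_rot': array([-3.14070538e+00, -5.09877288e-05,  1.57082729e+00]), 'wrist_force': array([ 0.45587911, -0.58189308,  0.2170405 ]), 'moment': array([ 0.01249987,  0.02693821, -0.00882392]), 'gripper_force': 0.0, 'opening': 0.08551631025015946}
```

View pics/scene0.png

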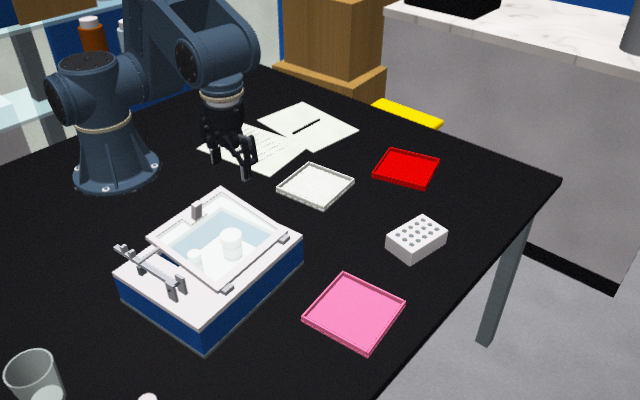

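View pics/side0.png

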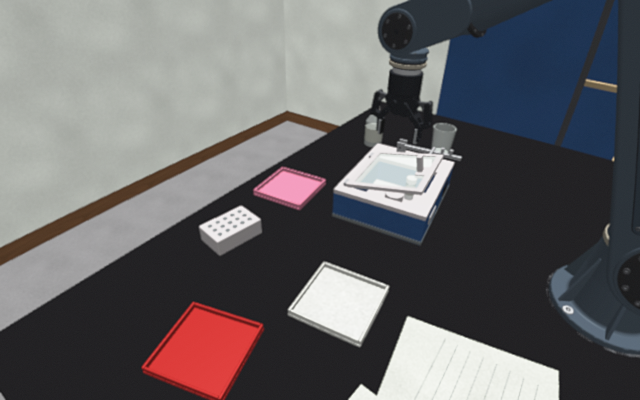

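View pics/wrist0.png

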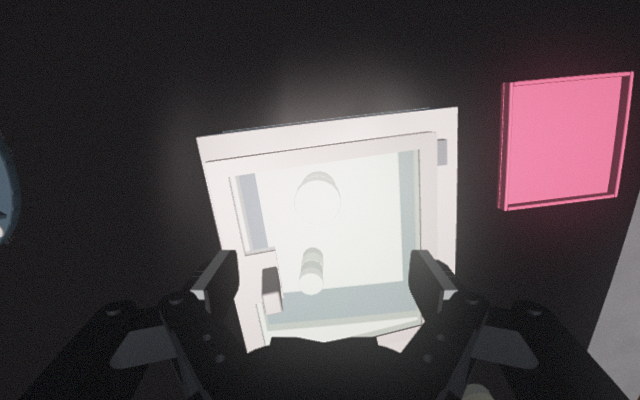

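Scene: the chiller has its post at (197,211), stay at (120..185, 245..290) and hinge on the far edge. The white tray is at (315,185), with look-alike trays in red (405,168) and pink (355,312). There is also a white rack at (417,238). Inside the well, the jar with the wide cap is at about (232,240) and the slim bottle at (194,258). Next, a close crop.

Run:
```python
import cv2
a=cv2.imread("pics/scene0.png")[180:360,105:310]
cv2.imwrite("pics/c1.png",cv2.resize(a,None,fx=3.3,fy=3.3,interpolation=cv2.INTER_CUBIC))
```

```text
(no output)
```

View pics/c1.png

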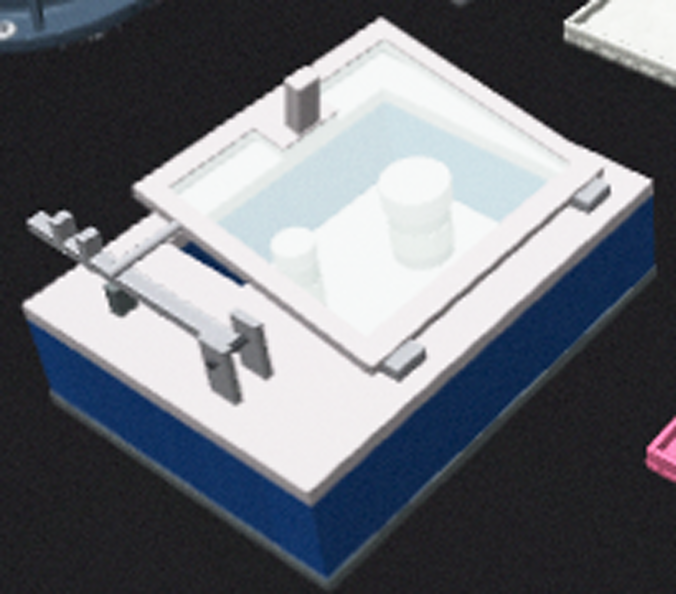

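```bash
cat > h.py <<'E'
import numpy as np,cv2
from cell import env,capture,camera_model
from scipy.spatial.transform import Rotation as R
def proj(m,P):
    return cv2.projectPoints(np.float64(P).reshape(-1,1,3),np.float64(m["rvec"]),np.float64(m["tvec"]),np.array([[m["fx"],0,m["cx"]],[0,m["fy"],m["cy"]],[0,0,1.]]),np.float64(m["dist_coeffs"]))[0].reshape(-1,2)
def ray(m,uv):
    K=np.array([[m["fx"],0,m["cx"]],[0,m["fy"],m["cy"]],[0,0,1.]])
    p=cv2.undistortPoints(np.float64(uv).reshape(-1,1,2),K,np.float64(m["dist_coeffs"])).ravel()
    r=cv2.Rodrigues(np.float64(m["rvec"]))[0]
    return -r.T@np.ravel(m["tvec"]),r.T@np.array([p[0],p[1],1])
def atz(m,uv,z):
    c,d=ray(m,uv);return c+d*(z-c[2])/d[2]
def arc(px,pz,l,h,th,y): # point l in front of axis, h above at angle th
    c,s=np.cos(th),np.sin(th);return [px-l*c+h*s,y,pz+l*s+h*c]
def w(P,x,y,a):
    c,s=np.cos(a),np.sin(a);P=np.atleast_2d(P)/1000.
    return np.c_[x+c*P[:,0]-s*P[:,1],y+s*P[:,0]+c*P[:,1],P[:,2]]
E
python3 - <<'E'
from h import *
from scipy.optimize import least_squares
ms,mw,md=[camera_model(n) for n in("scene","wrist","side")]
cr=lambda u,v:[105+u/3.3,180+v/3.3]
us=np.array([cr(*p) for p in[(653,183),(315,493),(24,308),(327,585),(655,270),(55,400),(135,187),(380,18),(302,73),(33,222)]])
uw=np.array([[198,137],[457,107]])
def f(v):
    x,y,a,th,st=v
    P=[[120,130,90],[120,-190,90],[-130,-190,90],[120,-190,0],[120,130,0],[-130,-190,0],arc(90,95,200,10,th,-110),arc(90,95,200,10,th,110),arc(90,95,165,53,th,0),arc(30,120,180,5,st,-155)]
    return np.r_[(proj(ms,w(P,x,y,a))-us).ravel(),(proj(mw,w([[-130,130,90],[120,130,90]],x,y,a))-uw).ravel()]
r=least_squares(f,[.55,.1,0,.1,.1],loss='soft_l1')
print(r.x,'\n',f(r.x).reshape(-1,2).round(1))
x,y,a,th,st=r.x
print('grip flap',w(arc(90,95,165,35,th,0),x,y,a),'stay',w(arc(30,120,165,0,st,-155),x,y,a))
j=atz(ms,cr(417,183),.078);b=atz(ms,cr(295,243),.082)
print('jar',j,'bottle',b,np.linalg.norm(j-b))
print('tray scene',atz(ms,(315,183),.018))
t=[atz(md,p,.018) for p in[(325,263),(389,294),(357,343),(289,308)]];print(np.round(t,3),np.mean(t,0))
print('wrist jar',atz(mw,(318,198),.078))
E
```

```text
[ 0.57090098 -0.06272802  0.11425987  0.19845584 -0.01010038] 
 [[-0.  -0.8]
 [-2.1 -0.1]
 [-0.6 -1. ]
 [ 0.9  2.1]
 [-0.   2.1]
 [ 0.3  0.9]
 [-0.4 -0.5]
 [-0.   0. ]
 [ 0.1  1.1]
 [ 0.8 -0.2]
 [-1.6  0.2]
 [ 0.7 -0.4]]
grip flap [[ 0.50646295 -0.07012291  0.16184372]] stay [[ 0.45446139 -0.23210792  0.11833347]]
jar [ 0.54710713 -0.01898045  0.078     ] bottle [ 0.53697537 -0.11391051  0.082     ] 0.09555297030167567
tray scene [0.4938519  0.32362745 0.018     ]
[[0.575 0.264 0.018]
 [0.411 0.262 0.018]
 [0.406 0.405 0.018]
 [0.56  0.414 0.018]] [0.48806386 0.33644877 0.018     ]
wrist jar [ 0.5435751 -0.0128123  0.078    ]
```

```bash
cat >> h.py <<'E'
CH=(0.5709,-0.0627,0.1143)
def go(p,rpy=None):  # shift+turn in tool axes to world TCP p
    s=env.get_state();r=R.from_euler('xyz',s["ee_rot"])
    q=R.from_euler('xyz',rpy) if rpy is not None else r
    print('t',round(s["t"],2),'pos',s["tool_pos"].round(4),'rpy',s["ee_rot"].round(3),'F',s["wrist_force"].round(1),'op',round(s["opening"],4),'gf',round(s["gripper_force"],1))
    print('shift',r.inv().apply(np.array(p)-s["tool_pos"]).round(4),'turn',(r.inv()*q).as_rotvec().round(3))
E
python3 -m crank '[[-0.07,-0.043,0,0,0,1.2],[-0.07,-0.043,0,0,0,1.2],[-0.07,-0.043,0,0,0,1.2],[-0.07,-0.043,0,0,0,1.2],[-0.07,-0.043,0,0,0,1.2],[-0.07,-0.043,0,0,0,1.2],[-0.07,-0.043,0,0,0,1.2],[-0.07,-0.043,0,0,0,1.2],[-0.07,-0.043,0,0,0,1.2],[-0.07,-0.043,0,0,0,1.2]]' 0.06 30
python3 -m crank '[[0,0,0,0,0,0.125],[0,0,0,0,0,0.257],[0,0,0,0,0,0.257],[0,0,0,0,0,0.257]]'
python3 - <<'E'
from h import *
go([.5065,-.070,.146],[3.1416,0,.1143])
cv2.imwrite("pics/w1.png",capture("wrist")[...,::-1])
E
```

```text
t: 0.98
tool_pos: [0.5068, -0.07, 0.2311]
ee_rot: [-3.141, 0.0, 0.364]
wrist_force: [0.4, -0.2, 0.8]
opening: 0.0599
gripper_force: 0.0
t: 1.32
tool_pos: [0.5069, -0.07, 0.2312]
ee_rot: [-3.141, 0.0, 0.117]
wrist_force: [-0.7, 0.2, 0.1]
opening: 0.06
gripper_force: 0.0
t 1.32 pos [ 0.5069 -0.07    0.2312] rpy [-3.141  0.     0.117] F [-0.7  0.2  0.1] op 0.06 gf 0.0
shift [-0.0004  0.      0.0852] turn [-0.     0.     0.003]
```

View pics/w1.png

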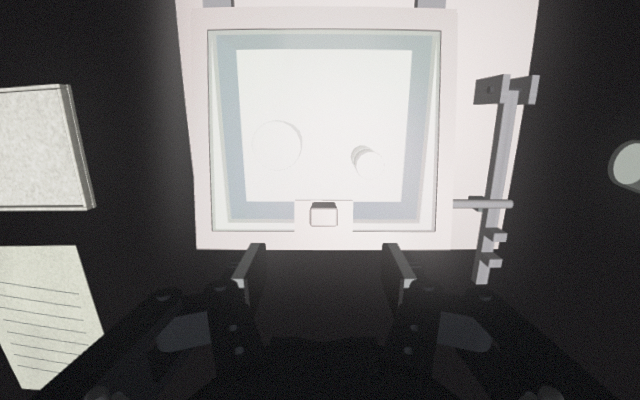

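Run:
```python
from h import *
m=camera_model("wrist");x,y,a=CH
print('cam',ray(m,(320,200))[0]-env.get_state()["tool_pos"])
for th in(.1,.15,.198):print(th,proj(m,w([arc(90,95,165,53,th,0),arc(90,95,200,10,th,-110),arc(90,95,200,10,th,110)],x,y,a)).round(1).tolist())
print(proj(m,w([arc(30,120,180,5,0,-155),arc(30,120,165,5,0,-155),[30,-155,125]],x,y,a)).round(1).tolist())
print('jar',w([[0,0,0]],x,y,a),atz(m,(277,144),.078),'bottle',atz(m,(367,163),.082))
```

```text
cam [0.07195228 0.0085052  0.14264586]
0.1 [[323.4, 218.4], [440.3, 243.4], [206.1, 242.5]]
0.15 [[323.4, 217.4], [444.6, 246.3], [201.7, 245.4]]
0.198 [[323.4, 215.8], [449.1, 248.7], [197.2, 247.8]]
[[479.4, 282.0], [482.0, 268.5], [512.6, 88.9]]
jar [[ 0.5709 -0.0627  0.    ]] [ 0.54424492 -0.01875443  0.078     ] bottle [ 0.53651299 -0.11068848  0.082     ]
```

```bash
python3 -m crank '[[0,0,0.04,0,0,0],[0,0,0.075,0,0,0],[0,0,0.085,0,0,0],[0,0,0.085,0,0,0],[0,0,0.085,0,0,0]]' 0.05
python3 -m crank '[[0,0,0,0,0,0],[0,0,0,0,0,0],[0,0,0,0,0,0],[0,0,0,0,0,0],[0,0,0,0,0,0],[0,0,0,0,0,0]]' 0.0 30
python3 - <<'E'
from h import *
p0=np.array(arc(90,95,165,35,.198,0))
for t in(.4,.6,.8,1.,1.2,1.3,1.4,1.42):
    d=np.array(arc(90,95,165,35,t,0))-p0;print(t,d[0].round(1),(-d[2]).round(1))
E
```

```text
t: 1.78
tool_pos: [0.5075, -0.0701, 0.1472]
ee_rot: [3.142, -0.0, 0.115]
wrist_force: [0.1, 0.3, 0.9]
opening: 0.05
gripper_force: 0.0
t: 2.28
tool_pos: [0.5072, -0.0698, 0.1469]
ee_rot: [3.142, -0.001, 0.114]
wrist_force: [-1.2, 3.7, 2.7]
opening: 0.0194
gripper_force: 33.2
0.4 16.5 -29.7
0.6 38.5 -55.3
0.8 65.0 -76.0
1.0 95.2 -91.0
1.2 127.7 -99.7
1.3 144.5 -101.6
1.4 161.3 -101.8
1.42 164.7 -101.6
```

```bash
python3 -m crank '[[0.0075,0,-0.015,0,0,0],[0.0165,0,-0.0297,0,0,0],[0.027,0,-0.043,0,0,0],[0.0385,0,-0.0553,0,0,0],[0.051,0,-0.066,0,0,0],[0.065,0,-0.076,0,0,0],[0.08,0,-0.084,0,0,0],[0.0952,0,-0.091,0,0,0],[0.0952,0,-0.091,0,0,0]]'
python3 -c "
from h import *
go([0,0,0])"
```

```text
t: 3.03
tool_pos: [0.6028, -0.0589, 0.2374]
ee_rot: [-3.141, 0.0, 0.114]
wrist_force: [-0.0, 2.4, 2.5]
opening: 0.0195
gripper_force: 33.8
t 3.03 pos [ 0.6028 -0.0589  0.2374] rpy [-3.141  0.     0.114] F [-0.   2.4  2.5] op 0.0195 gf 33.8
shift [-0.5921 -0.1272  0.2375] turn [0. 0. 0.]
```

```bash
python3 -m crank '[[0.016,0,-0.005,0,0,0],[0.0325,0,-0.0087,0,0,0],[0.0493,0,-0.0106,0,0,0],[0.0600,0,-0.0109,0,0,0],[0.0661,0,-0.0108,0,0,0],[0.0690,0,-0.0107,0,0,0],[0.0690,0,-0.0107,0,0,0]]'
python3 - <<'E'
from h import *
go([0,0,0])
cv2.imwrite("pics/s2.png",cv2.resize(capture("scene")[100:320,80:380,::-1],None,fx=2.6,fy=2.6,interpolation=cv2.INTER_CUBIC))
E
```

```text
t: 3.62
tool_pos: [0.6699, -0.0512, 0.2474]
ee_rot: [-3.141, 0.001, 0.114]
wrist_force: [0.1, 2.2, -2.4]
opening: 0.0194
gripper_force: 31.7
t 3.62 pos [ 0.6699 -0.0512  0.2474] rpy [-3.141e+00  1.000e-03  1.140e-01] F [ 0.1  2.2 -2.4] op 0.0194 gf 31.7
shift [-0.6596 -0.127   0.2479] turn [0. 0. 0.]
```

View pics/s2.png

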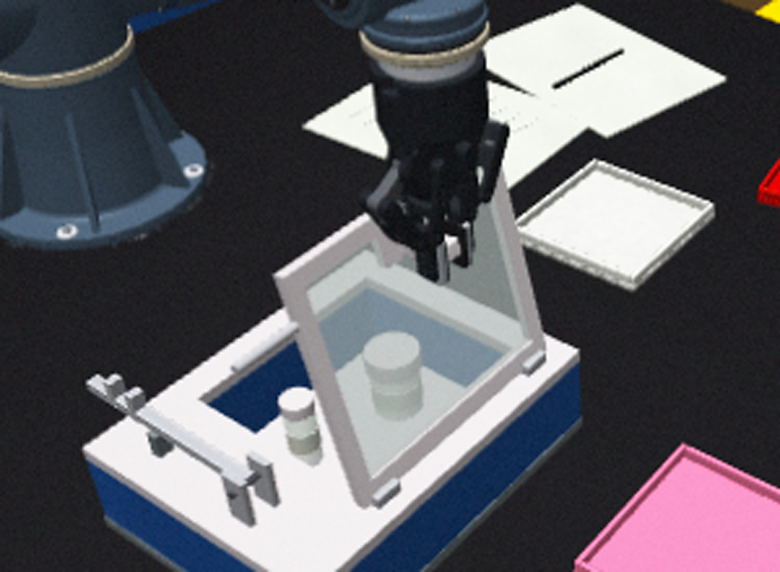

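```bash
python3 -m crank '[[0.004,0,0,0,0,0],[0.004,0,0,0,0,0]]'; python3 -m crank '[[0.004,0,0,0,0,0],[0.004,0,0,0,0,0]]'; python3 -m crank '[[0.004,0,0,0,0,0],[0.004,0,0,0,0,0]]'
```

```text
t: 3.83
tool_pos: [0.6735, -0.0508, 0.2473]
ee_rot: [-3.141, 0.002, 0.114]
wrist_force: [-2.2, 2.4, -6.3]
opening: 0.0198
gripper_force: 31.2
t: 4.0
tool_pos: [0.6776, -0.0504, 0.247]
ee_rot: [-3.141, 0.002, 0.114]
wrist_force: [-2.1, 3.3, -6.7]
opening: 0.0194
gripper_force: 30.8
t: 4.17
tool_pos: [0.6789, -0.0502, 0.2469]
ee_rot: [-3.14, 0.01, 0.114]
wrist_force: [-23.0, 1.8, -0.3]
opening: 0.0194
gripper_force: 31.2
```

```bash
python3 -m crank '[[-0.002,0,0,0,0,0],[-0.002,0,0,0,0,0],[-0.002,0,0,0,0,0],[-0.002,0,0,0,0,0],[-0.002,0,-0.03,0,0,0],[-0.002,0,-0.06,0,0,0],[-0.002,0,-0.09,0,0,0],[-0.002,0,-0.09,0,0,0]]' 0.05
python3 - <<'E'
from h import *
p=w(arc(30,120,165,0,-.01,-155),*CH)[0];print(p)
go([p[0],p[1],.34],[3.1416,0,.1143])
E
```

```text
t: 4.83
tool_pos: [0.6818, -0.0505, 0.3453]
ee_rot: [3.139, -0.011, 0.114]
wrist_force: [-0.4, 0.2, 0.2]
opening: 0.0503
gripper_force: 0.0
[ 0.45446704 -0.23208459  0.11835003]
t 4.83 pos [ 0.6818 -0.0505  0.3453] rpy [ 3.139 -0.011  0.114] F [-0.4  0.2  0.2] op 0.0503 gf 0.0
shift [-0.2465  0.1546  0.0032] turn [ 0.003 -0.011 -0.001]
```

```bash
python3 -m crank '[[-0.034,0.021,0,0,0,0],[-0.068,0.042,0,0,0,0],[-0.102,0.063,0,0,0,0],[-0.136,0.084,0,0,0,0],[-0.170,0.105,0,0,0,0],[-0.204,0.126,0.02,0,0,0],[-0.230,0.144,0.05,0,0,0],[-0.246,0.154,0.08,0,0,0],[-0.246,0.154,0.11,0,0,0],[-0.246,0.154,0.11,0,0,0]]'
python3 - <<'E'
from h import *
p=w(arc(30,120,165,0,-.01,-155),*CH)[0]
cv2.imwrite("pics/w3.png",capture("wrist")[...,::-1])
go([p[0],p[1],.109],[3.1416,0,.1143])
m=camera_model("wrist")
for st in(-.01,.05,.1): print(proj(m,w([arc(30,120,180,5,st,-155),arc(30,120,165,5,st,-155)],*CH)).round(1).tolist())
E
```

```text
t: 5.67
tool_pos: [0.4506, -0.2308, 0.2237]
ee_rot: [-3.138, 0.005, 0.112]
wrist_force: [0.0, 0.8, -1.2]
opening: 0.0497
gripper_force: 0.0
t 5.72 pos [ 0.4523 -0.231   0.2267] rpy [-3.139e+00  3.000e-03  1.130e-01] F [1.3 0.1 0.7] op 0.0498 gf 0.0
shift [0.0024 0.0016 0.1177] turn [-0.002  0.003 -0.002]
[[325.1, 213.0], [325.1, 196.8]]
[[325.1, 216.6], [325.1, 199.5]]
[[325.1, 219.2], [325.2, 201.4]]
```

View pics/w3.png

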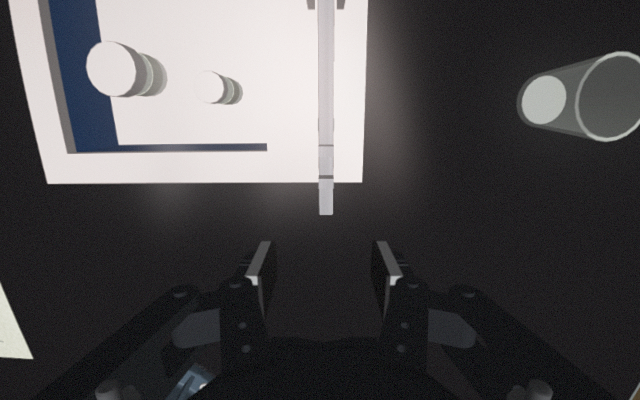

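```bash
python3 -c "
from h import *
m=camera_model('wrist')
print('jar',atz(m,(110,69),.078),atz(m,(209,86),.082))
p0=np.array(arc(30,120,165,0,0,-155))
for t in(.2,.4,.6,.8,1.,1.2,1.4,1.6,1.7,1.813):
    d=np.array(arc(30,120,165,0,t,-155))-p0;print(t,d[0].round(1),(-d[2]).round(1))"
python3 -m crank '[[0.002,0.001,0.04,0,0,0],[0.002,0.001,0.08,0,0,0],[0.002,0.001,0.108,0,0,0],[0.002,0.001,0.118,0,0,0],[0.002,0.001,0.118,0,0,0],[0.002,0.001,0.118,0,0,0]]' 0.04
python3 -m crank '[[0,0,0,0,0,0],[0,0,0,0,0,0],[0,0,0,0,0,0],[0,0,0,0,0,0],[0,0,0,0,0,0],[0,0,0,0,0,0]]' 0.0 25
```

```text
jar [ 0.54433291 -0.0155457   0.078     ] [ 0.53726338 -0.11370476  0.082     ]
0.2 3.3 -32.8
0.4 13.0 -64.3
0.6 28.8 -93.2
0.8 50.0 -118.4
1.0 75.9 -138.8
1.2 105.2 -153.8
1.4 137.0 -162.6
1.6 169.8 -164.9
1.7 186.3 -163.6
1.813 204.6 -160.2
t: 6.22
tool_pos: [0.4567, -0.2324, 0.112]
ee_rot: [3.14, -0.002, 0.114]
wrist_force: [1.1, -0.5, 0.7]
opening: 0.0399
gripper_force: 0.0
t: 6.72
tool_pos: [0.4561, -0.2318, 0.1113]
ee_rot: [3.141, -0.002, 0.113]
wrist_force: [2.6, 4.2, 0.5]
opening: 0.0114
gripper_force: 30.3
```

```bash
python3 -m crank '[[0.001,0,-0.0165,0,0,0],[0.0033,0,-0.0328,0,0,0],[0.0074,0,-0.0488,0,0,0],[0.013,0,-0.0643,0,0,0],[0.0202,0,-0.0791,0,0,0],[0.0288,0,-0.0932,0,0,0],[0.0388,0,-0.1063,0,0,0],[0.05,0,-0.1184,0,0,0],[0.0624,0,-0.1292,0,0,0],[0.0759,0,-0.1388,0,0,0]]'
python3 -m crank '[[0.0143,0,-0.0082,0,0,0],[0.0293,0,-0.015,0,0,0],[0.045,0,-0.0202,0,0,0],[0.0611,0,-0.0238,0,0,0],[0.0775,0,-0.0258,0,0,0],[0.0939,0,-0.0261,0,0,0],[0.1104,0,-0.0248,0,0,0],[0.12,0,-0.0231,0,0,0],[0.12,0,-0.0231,0,0,0]]'
```

```text
t: 7.55
tool_pos: [0.5308, -0.223, 0.25]
ee_rot: [3.142, 0.0, 0.114]
wrist_force: [2.2, -0.7, -8.5]
opening: 0.011
gripper_force: 28.7
t: 8.3
tool_pos: [0.6515, -0.2093, 0.2735]
ee_rot: [3.14, -0.002, 0.115]
wrist_force: [-0.4, 1.4, 4.8]
opening: 0.0112
gripper_force: 27.8
```

```bash
python3 -m crank '[[0.004,0,0.0008,0,0,0],[0.0087,0,0.002,0,0,0],[0.0087,0,0.002,0,0,0]]'; python3 -m crank '[[0.004,0,0.001,0,0,0],[0.004,0,0.001,0,0,0]]'; python3 -c "
from h import *
cv2.imwrite('pics/s4.png',cv2.resize(capture('scene')[100:320,80:380,::-1],None,fx=2.6,fy=2.6,interpolation=cv2.INTER_CUBIC))"
```

```text
t: 8.55
tool_pos: [0.6594, -0.2085, 0.2717]
ee_rot: [3.141, -0.002, 0.114]
wrist_force: [0.1, 1.2, 5.9]
opening: 0.0113
gripper_force: 27.6
t: 8.72
tool_pos: [0.6632, -0.208, 0.2708]
ee_rot: [3.141, -0.002, 0.114]
wrist_force: [1.2, 1.3, 5.8]
opening: 0.0112
gripper_force: 27.3
```

View pics/s4.png

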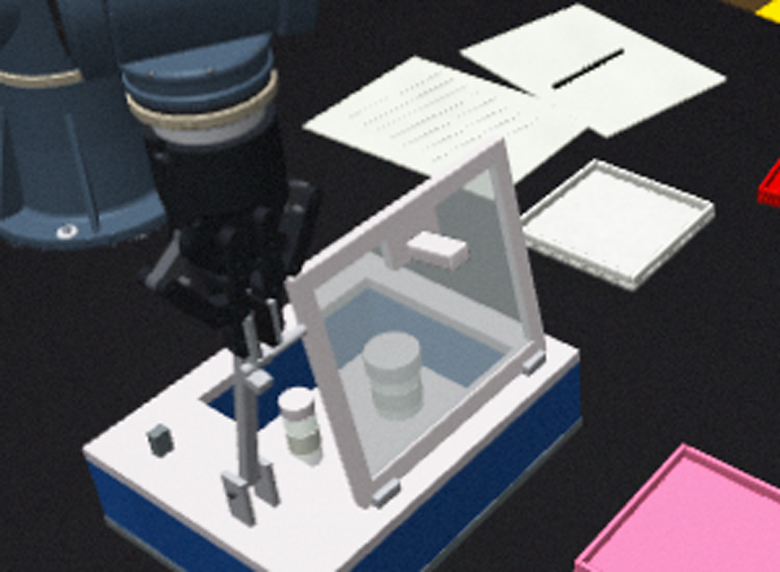

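```bash
python3 -m crank '[[0.004,0,0.001,0,0,0],[0.004,0,0.001,0,0,0]]'; python3 -m crank '[[0.004,0,0.001,0,0,0],[0.004,0,0.001,0,0,0]]'; python3 -m crank '[[0.003,0,0.001,0,0,0],[0.003,0,0.001,0,0,0]]'
```

```text
t: 8.93
tool_pos: [0.6673, -0.2076, 0.2697]
ee_rot: [3.141, -0.002, 0.114]
wrist_force: [0.8, 1.9, 5.8]
opening: 0.0111
gripper_force: 27.2
t: 9.1
tool_pos: [0.6701, -0.2073, 0.2687]
ee_rot: [3.141, 0.001, 0.114]
wrist_force: [-6.4, 1.9, 8.5]
opening: 0.0112
gripper_force: 26.3
t: 9.27
tool_pos: [0.6714, -0.2072, 0.2681]
ee_rot: [-3.141, 0.005, 0.113]
wrist_force: [-20.1, 2.5, 15.2]
opening: 0.0109
gripper_force: 24.3
```

```bash
python3 -m crank '[[-0.003,0,-0.001,0,0,0],[-0.003,0,-0.001,0,0,0],[-0.003,0,-0.001,0,0,0],[-0.003,0,-0.03,0,0,0],[-0.003,0,-0.06,0,0,0],[-0.003,0,-0.08,0,0,0],[-0.04,0,-0.08,0,0,0],[-0.08,0,-0.08,0,0,0],[-0.12,0,-0.08,0,0,0],[-0.14,0,-0.08,0,0,0]]' 0.04
python3 - <<'E'
from h import *
go([.5445,-.017,.25],[3.1416,0,.1143+1.5708])
ims=[];
for n in("scene","side"):
    im=capture(n);m=camera_model(n)
    P=w([arc(30,120,180,0,t,-155) for t in(1.75,1.813,1.87)]+[[30,-155,120]]+[arc(90,95,200,10,t,-110) for t in(1.35,1.4)],*CH)
    uv=proj(m,P).round(1);print(uv.tolist())
    c=np.int32(uv[1]);x0,y0=c[0]-40,c[1]-30
    ims.append(cv2.resize(im[y0:y0+110,x0:x0+90,::-1],None,fx=4.4,fy=4.4,interpolation=cv2.INTER_CUBIC));print(x0,y0)
cv2.imwrite("pics/s5.png",np.hstack(ims))
E
```

```text
t: 10.1
tool_pos: [0.5313, -0.223, 0.3462]
ee_rot: [3.141, 0.0, 0.113]
wrist_force: [-0.1, 0.1, 0.7]
opening: 0.0398
gripper_force: 0.0
t 10.1 pos [ 0.5313 -0.223   0.3462] rpy [3.141 0.    0.113] F [-0.1  0.1  0.7] op 0.0398 gf 0.0
shift [ 0.0364 -0.2032  0.0961] turn [ 0.     0.    -1.572]
[[171.2, 219.1], [176.1, 222.7], [180.5, 226.2], [175.9, 285.2], [189.0, 206.6], [192.9, 207.9]]
136 192
[[398.8, 86.0], [395.0, 86.2], [391.6, 86.5], [401.4, 144.5], [395.5, 92.3], [392.2, 91.2]]
355 56
```

View pics/s5.png

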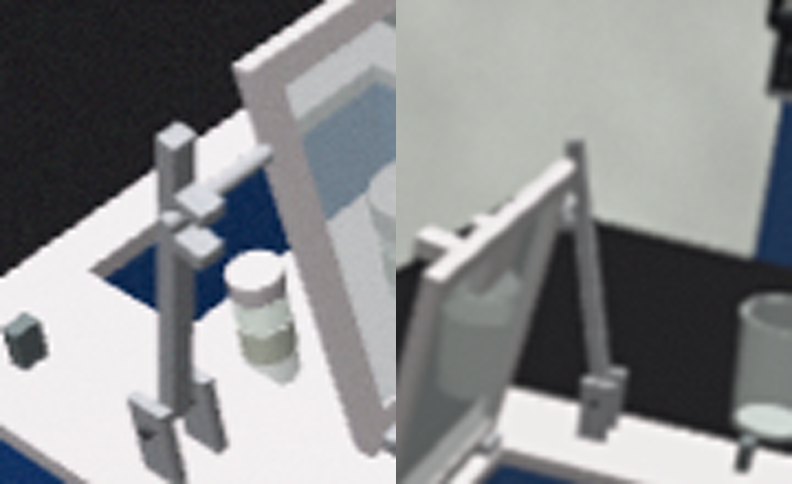

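The stay end in the scene view is at about (176,222). The prediction for 1.813 is (176.1,222.7), and the flap's pin sits in the notch, so flap and stay are both at their stops. Next is the jar.

```bash
python3 -m crank '[[0,-0.03,0,0,0,-0.12],[0,-0.06,0,0,0,-0.24],[0,-0.09,0,0,0,-0.36],[0,-0.12,0,0,0,-0.48],[0.01,-0.15,0,0,0,-0.6],[0.02,-0.18,0,0,0,-0.72],[0.036,-0.203,0,0,0,-0.84],[0.036,-0.203,0.03,0,0,-0.96],[0.036,-0.203,0.06,0,0,-1.08],[0.036,-0.203,0.08,0,0,-1.2]]' 0.075
python3 -m crank '[[0,0,0,0,0,-0.12],[0,0,0,0,0,-0.24],[0,0,0,0,0,-0.372],[0,0,0,0,0,-0.372],[0,0,0,0,0,-0.372]]'
python3 - <<'E'
from h import *
go([.5443,-.017,.048],[3.1416,0,1.685])
cv2.imwrite("pics/w6.png",capture("wrist")[...,::-1])
print(proj(camera_model("wrist"),[[.5443,-.017,.078],[.537,-.1125,.082]]))
E
```

```text
t: 11.03
tool_pos: [0.5473, -0.016, 0.2633]
ee_rot: [-3.14, 0.0, 1.321]
wrist_force: [0.5, 0.0, -0.0]
opening: 0.0751
gripper_force: 0.0
t: 11.45
tool_pos: [0.5477, -0.0168, 0.2658]
ee_rot: [3.141, -0.0, 1.683]
wrist_force: [-0.9, 0.2, 0.9]
opening: 0.0752
gripper_force: 0.0
t 11.45 pos [ 0.5477 -0.0168  0.2658] rpy [ 3.141 -0.     1.683] F [-0.9  0.2  0.9] op 0.0752 gf 0.0
shift [ 2.000e-04 -3.400e-03  2.178e-01] turn [ 0.    -0.    -0.002]
[[320.93364091 178.77081738]
 [306.63579008 254.04825615]]
```

View pics/w6.png

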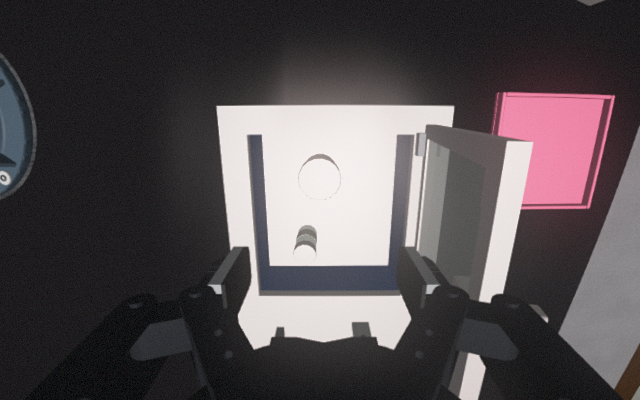

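```bash
python3 -m crank '[[0,-0.0034,0.035,0,0,0],[0,-0.0034,0.07,0,0,0],[0,-0.0034,0.105,0,0,0],[0,-0.0034,0.135,0,0,0],[0,-0.0034,0.16,0,0,0],[0,-0.0034,0.185,0,0,0],[0,-0.0034,0.205,0,0,0],[0,-0.0034,0.219,0,0,0],[0,-0.0034,0.219,0,0,0],[0,-0.0034,0.219,0,0,0]]'
python3 -m crank '[[0,0,0,0,0,0],[0,0,0,0,0,0],[0,0,0,0,0,0],[0,0,0,0,0,0],[0,0,0,0,0,0]]' 0.03 25
python3 -m crank '[[0,0,-0.01,0,0,0],[0,0,-0.03,0,0,0],[0,0,-0.06,0,0,0],[0,0,-0.09,0,0,0],[0,0,-0.12,0,0,0],[0,0,-0.14,0,0,0],[0,0,-0.15,0,0,0],[0,0,-0.15,0,0,0]]'
python3 - <<'E'
from h import *
go([.49,.33,.20],[3.1416,0,1.685])
m=camera_model("side");im=capture("side");cv2.imwrite("pics/d7.png",cv2.resize(im[100:360,230:470,::-1],None,fx=2.3,fy=2.3))
ms=camera_model("scene");hsv=cv2.cvtColor(capture("scene"),cv2.COLOR_RGB2HSV)
k=((hsv[...,1]<40)&(hsv[...,2]>110)).astype(np.uint8)
n,l,s,c=cv2.connectedComponentsWithStats(k)
i=l[185,315];mk=(l==i).astype(np.uint8);q=max(cv2.findContours(mk,0,2)[0],key=cv2.contourArea)
print(s[i],cv2.approxPolyDP(q,5,True).reshape(-1,2).tolist())
def corners(p):
    from math import cos,sin
    return [[p[0]+cos(p[2])*u-sin(p[2])*v,p[1]+sin(p[2])*u+cos(p[2])*v,.018] for u,v in((.08,.08),(.08,-.08),(-.08,-.08),(-.08,.08))]
from scipy.optimize import least_squares
obs=np.array([(289,308),(325,263),(389,294),(357,343)])
r=least_squares(lambda p:(proj(m,corners(p))-obs).ravel(),[.49,.33,0]);print(r.x,r.fun.round(1))
print('scene pred',proj(ms,corners(r.x)).round(1).tolist())
E
```

```text
t: 12.33
tool_pos: [0.5437, -0.0174, 0.0467]
ee_rot: [-3.141, -0.0, 1.684]
wrist_force: [-0.5, 0.0, 0.2]
opening: 0.0747
gripper_force: 0.0
t: 12.75
tool_pos: [0.5444, -0.0175, 0.0482]
ee_rot: [3.14, 0.0, 1.685]
wrist_force: [0.0, 0.1, 7.3]
opening: 0.0488
gripper_force: 25.7
t: 13.42
tool_pos: [0.5445, -0.0176, 0.1994]
ee_rot: [3.138, 0.001, 1.686]
wrist_force: [-0.1, 0.3, -1.4]
opening: 0.0487
gripper_force: 26.8
t 13.42 pos [ 0.5445 -0.0176  0.1994] rpy [3.138e+00 1.000e-03 1.686e+00] F [-0.1  0.3 -1.4] op 0.0487 gf 26.8
shift [ 0.3515 -0.0143 -0.001 ] turn [0.004 0.001 0.001]
[  112   101   247   232 20930] [[358, 129], [302, 101], [257, 119], [280, 135], [237, 122], [239, 157], [249, 157], [248, 166], [229, 179], [216, 175], [213, 189], [189, 206], [189, 218], [173, 221], [169, 232], [113, 276], [199, 332], [302, 238], [287, 225], [282, 194], [323, 211], [354, 182], [309, 161], [280, 183], [277, 171], [306, 148], [314, 152]]
[0.48845693 0.33460787 0.05891319] [-2.9  0.8  1.7 -0.9  1.8 -4.  -0.2  2.4]
scene pred [[355.9, 177.9], [321.2, 205.0], [275.8, 183.3], [311.7, 159.1]]
```

View pics/d7.png

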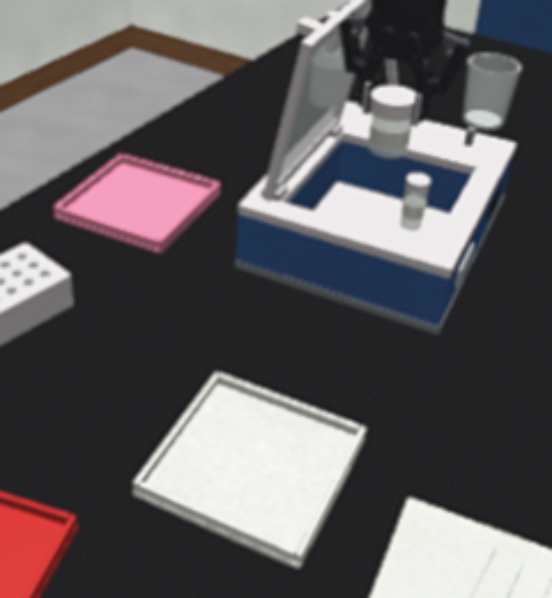

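```bash
python3 -m crank '[[0.02,0,0,0,0,0],[0.055,-0.002,0,0,0,0],[0.09,-0.004,0,0,0,0],[0.125,-0.006,0,0,0,0],[0.16,-0.008,0,0,0,0],[0.195,-0.01,0,0,0,0],[0.23,-0.012,0,0,0,0],[0.265,-0.014,0,0,0,0],[0.295,-0.014,0,0,0,0],[0.32,-0.014,0,0,0,0]]'
python3 -m crank '[[0.02,0,0,0,0,0],[0.031,0,0.01,0,0,0],[0.031,0,0.035,0,0,0],[0.031,0,0.06,0,0,0],[0.031,0,0.085,0,0,0],[0.031,0,0.11,0,0,0],[0.031,0,0.13,0,0,0],[0.031,0,0.14,0,0,0],[0.031,0,0.145,0,0,0],[0.031,0,0.145,0,0,0]]'
python3 - <<'E'
from h import *
go([.49,.331,.0412],[3.1416,0,1.685])
cv2.imwrite("pics/d8.png",cv2.resize(capture("side")[180:360,250:430,::-1],None,fx=3,fy=3))
E
```

```text
t: 14.35
tool_pos: [0.4916, 0.3006, 0.1948]
ee_rot: [-3.139, 0.001, 1.687]
wrist_force: [0.3, 0.1, -1.0]
opening: 0.0491
gripper_force: 26.7
t: 15.18
tool_pos: [0.489, 0.329, 0.0505]
ee_rot: [-3.14, 0.001, 1.686]
wrist_force: [-0.3, -0.3, -0.7]
opening: 0.0489
gripper_force: 26.7
t 15.18 pos [0.489  0.329  0.0505] rpy [-3.140e+00  1.000e-03  1.686e+00] F [-0.3 -0.3 -0.7] op 0.0489 gf 26.7
shift [0.0019 0.0013 0.0093] turn [-0.002  0.001  0.001]
```

View pics/d8.png

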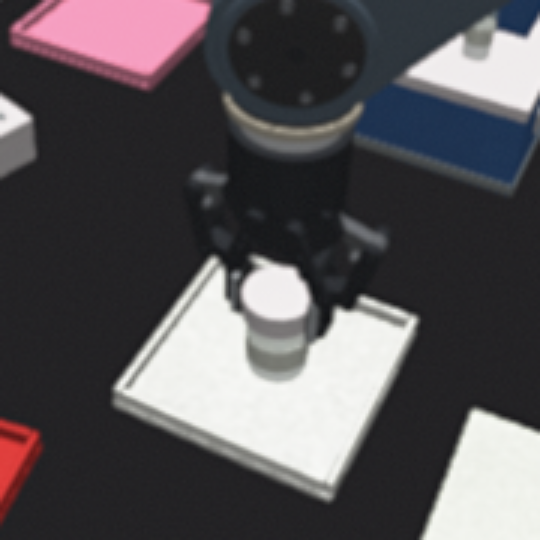

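The jar is upright over the middle of the tray. I've now viewed 12 pictures, two over the limit of 10, so I'll use only force readings and code checks from here. Creeping down now.

```bash
python3 -m crank '[[0,0,0.002,0,0,0],[0,0,0.004,0,0,0],[0,0,0.006,0,0,0],[0,0,0.007,0,0,0],[0,0,0.007,0,0,0]]'; python3 -m crank '[[0,0,0.001,0,0,0],[0,0,0.001,0,0,0]]'; python3 -m crank '[[0,0,0.001,0,0,0],[0,0,0.001,0,0,0]]'
```

```text
t: 15.65
tool_pos: [0.4895, 0.3296, 0.0449]
ee_rot: [3.141, -0.0, 1.686]
wrist_force: [0.4, 0.8, -2.0]
opening: 0.0488
gripper_force: 26.7
t: 15.82
tool_pos: [0.4895, 0.3296, 0.0439]
ee_rot: [3.142, -0.0, 1.686]
wrist_force: [-0.0, -0.7, -1.5]
opening: 0.0486
gripper_force: 26.7
t: 15.98
tool_pos: [0.4894, 0.3296, 0.0428]
ee_rot: [-3.141, 0.0, 1.686]
wrist_force: [-0.3, 0.3, -0.8]
opening: 0.049
gripper_force: 26.7
```

```bash
python3 -m crank '[[0,0,0.001,0,0,0],[0,0,0.001,0,0,0],[0,0,0.001,0,0,0]]'; python3 -m crank '[[0,0,0.0007,0,0,0],[0,0,0.0007,0,0,0],[0,0,0.0007,0,0,0]]'
```

```text
t: 16.23
tool_pos: [0.4895, 0.3296, 0.0418]
ee_rot: [-3.141, 0.0, 1.686]
wrist_force: [-0.1, -0.9, -1.3]
opening: 0.049
gripper_force: 26.7
t: 16.48
tool_pos: [0.4895, 0.3296, 0.0413]
ee_rot: [3.141, -0.0, 1.686]
wrist_force: [-0.6, -0.2, -0.4]
opening: 0.0487
gripper_force: 26.8
```

```bash
python3 -m crank '[[0,0,0.0007,0,0,0],[0,0,0.0007,0,0,0],[0,0,0.0007,0,0,0]]'; python3 -m crank '[[0,0,0.0007,0,0,0],[0,0,0.0007,0,0,0],[0,0,0.0007,0,0,0]]'
```

```text
t: 16.73
tool_pos: [0.4896, 0.3298, 0.0412]
ee_rot: [3.141, -0.0, 1.686]
wrist_force: [-3.1, -0.5, 7.4]
opening: 0.0488
gripper_force: 27.5
t: 16.98
tool_pos: [0.4896, 0.3299, 0.0411]
ee_rot: [3.141, -0.0, 1.686]
wrist_force: [-6.3, -1.9, 14.9]
opening: 0.0486
gripper_force: 28.2
```

Contact at the expected height. I'll ease the force off slightly, release and retreat.

```bash
python3 -m crank '[[0,0,-0.0009,0,0,0],[0,0,-0.0009,0,0,0],[0,0,-0.0009,0,0,0]]'
python3 -m crank '[[0,0,0,0,0,0],[0,0,0,0,0,0],[0,0,0,0,0,0],[0,0,0,0,0,0],[0,0,0,0,0,0]]' 0.08
python3 -m crank '[[0,0,-0.02,0,0,0],[0,0,-0.05,0,0,0],[0,0,-0.09,0,0,0],[0,0,-0.13,0,0,0],[0,0,-0.16,0,0,0],[0,0,-0.18,0,0,0],[0,0,-0.18,0,0,0],[0,0,-0.18,0,0,0]]'
python3 - <<'E'
from h import *
im=capture("wrist");m=camera_model("wrist")
g=cv2.cvtColor(im,cv2.COLOR_RGB2GRAY)
pt=proj(m,[[.4895,.3298,.071]])[0];print('expected cap',pt)
x0,y0=int(pt[0])-60,int(pt[1])-60
c=cv2.HoughCircles(cv2.medianBlur(g[y0:y0+120,x0:x0+120],3),cv2.HOUGH_GRADIENT,1,30,param1=60,param2=12,minRadius=18,maxRadius=40)
if c is not None:
    for q in c[0][:3]:print(q+[x0,y0,0],atz(m,q[:2]+[x0,y0],.071))
# flap/stay still set: compare scene with the check frame
a=cv2.imread("pics/s5.png")[:484,:396];b=capture("scene")[192:302,136:226,::-1]
b=cv2.resize(b,None,fx=4.4,fy=4.4,interpolation=cv2.INTER_CUBIC)
d=np.abs(a.astype(int)-b[:484,:396]).max(2);d=cv2.blur(d.astype(np.float32),(12,12));print('stay region diff',d[100:420,130:280].max(),'left flap edge',d[60:450,230:396].max())
E
```

```text
t: 17.23
tool_pos: [0.4896, 0.3298, 0.0412]
ee_rot: [3.141, -0.0, 1.686]
wrist_force: [-2.6, -0.4, 6.6]
opening: 0.0493
gripper_force: 27.5
t: 17.65
tool_pos: [0.4895, 0.3296, 0.0405]
ee_rot: [-3.141, 0.0, 1.686]
wrist_force: [-1.1, 0.2, 0.0]
opening: 0.0802
gripper_force: 0.0
t: 18.32
tool_pos: [0.4897, 0.3297, 0.2214]
ee_rot: [3.14, -0.001, 1.686]
wrist_force: [0.4, 0.1, 0.1]
opening: 0.0801
gripper_force: 0.0
expected cap [324.1537382 186.7058251]
[321.5        186.5         23.20000076] [0.48676552 0.3297017  0.071     ]
[287.5        212.5         23.89999962] [0.45428655 0.29749026 0.071     ]
stay region diff 6.5069447 left flap edge 60.72222
```

Run:
```python
from h import *
a=cv2.imread("pics/s5.png")[:484,:396];b=cv2.resize(capture("scene")[192:302,136:226,::-1],None,fx=4.4,fy=4.4,interpolation=cv2.INTER_CUBIC)
d=cv2.blur(np.abs(a.astype(int)-b[:484,:396]).max(2).astype(np.float32),(12,12))
print('flap frame+bottle',d[60:450,225:340].max());ys,xs=np.where(d>15);print(xs.min(),xs.max(),ys.min(),ys.max())
```

```text
flap frame+bottle 6.25
367 395 159 293
```

The only change in that view is where the jar used to be. The flap, stay and bottle haven't moved.

```bash
python3 -c "
from cell import order
print(order.sign_off())"
```

```text
the job is handed in; nothing more can be done
None
```

The job is handed in at about 18 s: flap open at its stop, stay set on the flap's pin, jar upright in the white tray, and bottle still standing in the well; I viewed 12 pictures, two over the limit of 10.

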